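# Stop the acrylic cabinet riser from rocking

## Task

The small clear riser in the bathroom cabinet rocks because one of its four corner screw feet is wound up too far: its wing knob stands higher than the other three and is turned askew. Turn that knob clockwise (seen from above) to screw the foot down until its wing lies parallel to the other three wings and the riser stands level on all four feet, then let go. Don't tip the riser or shove it out of its place, and leave the lens case lying on it.

Things in the scene. Friction and masses are not known exactly. Their poses are not given: they have to be found in the camera images.
- riser: Loose stand, 1 kg: clear square deck 160 x 160 x 8 mm, top 48 mm above the origin (table height, under its centre). Screw feet at +-66 mm in x and y, each with a steel wing knob (34 long, 10 thick, 26 mm tall). The foot at (+66,+66) is loose: that corner sags, riser leans 2.5 to 4.5 deg. The other three do not turn; their wings lie along the riser's x axis, 12 to 38 mm above the deck. Any yaw.
- loose_foot (a joint): Angle of the loose foot's knob, rad, clockwise from above positive. 0: foot as long as the others, riser level, wing along the riser's x axis; at q the wing is turned by -q about the riser's z. Starts at -1.4 to -0.9, turns to +0.8 at most (too far: rocks again). Clockwise lengthens the foot 5 mm per rad; the knob keeps its height, the deck rises. Friction 0.06 N m; stays where left.
- loose_foot_grip (a point): Centre of the loose wing, on its screw axis, 10 mm below the wing's top and 16 mm above its lower edge. It turns with the knob: x along the wing (34 mm), y across it (10 mm thick, flat upright sides to grip). About 34 mm above the deck at the start, 28 mm once level. Under the wing only a 9 mm stem and, on the deck, a flat collar 20 mm wide and 4 mm high.
- lens_case: Closed flip-top contact lens case, 62 x 34 x 17 mm, loose, lying near the middle of the riser's deck (beside it a pair of steel tweezers, 80 mm long, along the deck's -y edge); origin at the centre of its underside.

How it is judged (in metres and radians):
At the end, for the whole second after the job is handed in: The loose foot's knob is within 0.3 rad (17 degrees) of 0, the riser is level within 0.02 rad (1.1 degrees), at rest and within 30 mm of where it stood, and the lens case still lies flat on the deck within 50 mm of its middle (value of joint loose_foot between -0.3 and 0.3 rad and angle between riser's own z axis and vertical below 0.02 rad and distance of riser from where it was at the start of the episode below 0.03 m and linear speed of riser below 0.01 m/s and angular speed of riser below 0.05 rad/s and horizontal distance between lens_case and riser below 0.05 m and z of lens_case in the frame of riser between 0.044 and 0.056 m and angle between lens_case's own z axis and vertical below 0.1 rad); the robot touches nothing.
It fails at once if the riser is tipped by more than 0.2 rad (11 degrees) (angle between riser's own z axis and vertical above 0.2 rad).
It also fails if it takes over 32 s, if anything falls off the work surface, if the arm or the gripper's body presses on something with over 40 N, if the wrist force passes 120 N, or if a joint passes its speed limit or range.

## Robot

A 6-joint arm with a two-finger parallel gripper is mounted at the origin on the work surface. World frame = base frame: x ahead of the robot, y to its left, z up, the work surface at z = 0. Lengths are in mm, angles in rad, forces in N, time in s.
With the tool pointing down it reaches from about 350 to 975 mm from the base axis. Payload 7.1 kg.
Tool frame: the origin (TCP) lies midway between the tips of the shut fingers; the grasp point (between the pads) lies 19 mm behind it (ctrl.grasp_offset is the distance from the TCP to the grasp point, in mm); z points along the fingers, y is the line along which they close (so a half turn about z gives the same grasp; the last joint's range is limited). The gripper opens to 88 mm and grips with 3 to 60 N. Pads are 20 mm wide; open, the fingers measure 115 mm over their backs; the gripper's body (75 mm by 178 mm) begins 61 mm behind the grasp point.
Start: joints at [-1.129, 0.423, 1.63, -0, 1.089, -0.019], TCP at [277.93, -559.786, 222.675] pointing down, gripper open.
Joint ranges: [-3, 3], [-0.9, 2.11], [0.09, 2.58], [-1.31, 4.45], [0.11, 2.69], [-2.54, 2.54]. Speed limits (rad/s): [2.39, 2.39, 3.01, 3.14, 3.14, 3.14].

## Interface

Orientations are given as a rotation vector (axis times angle).
In Python, from workcell import ctrl gives the robot as it stands. The module is installed in compiled form; this text tells all that it offers.
- The arm moves only by the tool servo_tool, never from a script. Its argument "rows" is a list of rows, each a list of 7 numbers: the turn, a rotation vector about the tool's x, y, z as a fraction of full scale, then the shift along the tool's x, y, z as a fraction of full scale, then the finger opening in mm, from 0 to 87.8. A call has 1 to 10 rows; each row is the pose to reach, as a shift and turn from the pose commanded when the call began, along the tool's axes at that moment; what a row does not reach only later rows make up. Full scale, the value 1, is 20 cm for a shift and 1.5 rad for a turn. A row lasts 1/8 s, in which the tool goes at most 62.5 mm and 10.7 degrees, less where a joint would pass 70% of its speed; a pose out of reach is approached as far as the arm can. A call with a number of a shift or a turn outside -1 to 1 is refused whole. A call with a gripper value outside its range is refused whole. The fingers move at their own pace and stop on an object; the grip force is fixed at half the most. Time passes only in rows, so rows that repeat a pose let the fingers close. It gives the time, the measured TCP pose, the force, the opening and the grip force at its end, in the units of the state.
- ctrl.get_obs(): the state, without advancing time (a new reading comes with each control period).
- ctrl.get_image(name): name is "scene" or "top" or "wrist"; returns (picture, depth): 384x512x3 uint8, red, green, blue; 384x512 float32, mm along the optical axis (not along the pixel's ray), 0 where there is no reading.
- ctrl.camera_info(name): a dict with "intrinsics" (3x3 intrinsics, pixels), "k1" (the pictures are not rectified: a ray, as slopes to the right and down, at radius r is drawn at 1 + k1 r^2 times it, then the intrinsics apply), "R" (3x3) and "t" (3): a world point X has camera coordinates R X + t. Camera axes: x right, y down, z forward; pixel columns grow to the right and rows downward; lengths in mm; the calibration is good to about 2 mm. A picture is of the moment at which its call begins: read the wrist's pose just before it. camera_info takes no time and is no camera call; for the wrist camera it gives the pose at the moment of the call.
- ctrl.close_job(): hands the job in; it is judged then, once.
The state is a dict: "t": time; "qpos": joint angles; "qvel": joint speeds; "joint_torque": joint torques, N m; "ee_pos": TCP position; "orientation": TCP orientation; "ft_force": force on the tool from outside, world axes, zero at the start; "moment": the same for the moment, N m; "width": finger opening in mm; "grasp_force": force on a finger pad.
Only numpy, scipy, OpenCV 4.12 (cv2) and the standard library are available. Lean on these libraries where they do the work, as an engineer would, in place of code of your own. Each camera call takes 0.05 s, during which the arm holds its last target. There are 200 camera calls.

## Working session

There is one attempt and no reset: what is moved stays moved. The work goes in short steps, Python scripts to look and compute and a tool call to move; the robot and the scene stay as the last step left them, time stands still between calls to the robot, and variables do not carry over. Pictures are saved under pics/ and viewed, at most 10 in all, crops included, and the job is handed in when it is done.

Besides the shell and the picture viewer there is one more tool, called after ">>>" as name(argument=value, ...) on one line, values as JSON. servo_tool: Moves the arm, as the interface text tells. Its arguments: {"type":"object","properties":{"rows":{"type":"array","items":{"type":"array","items":{"type":"number"}}}},"required":["rows"]}

```bash
mkdir -p pics
cat > h.py <<'E'
import numpy as np, cv2
from workcell import ctrl
def snap(n,f):
    ci=ctrl.camera_info(n); im,d=ctrl.get_image(n)
    cv2.imwrite('pics/%s.png'%f,im[:,:,::-1]); np.savez(f+'.npz',im=im,d=d,K=ci['intrinsics'],k1=ci['k1'],R=ci['R'],t=ci['t'])
    return im,d,ci
def pts(f):
    z=np.load(f+'.npz'); d=z['d']; h,w=d.shape
    v,u=np.mgrid[:h,:w]; uv=np.stack([u,v],-1).reshape(-1,1,2).astype(float)
    n=cv2.undistortPoints(uv,z['K'],np.array([float(z['k1']),0,0,0,0])).reshape(h,w,2)
    P=np.concatenate([n*d[...,None],d[...,None]],-1)
    return (P-z['t'])@z['R'], z   # world points
E
python3 - <<'E'
from h import *
o=ctrl.get_obs(); print(o['t'],o['ee_pos'],o['orientation'],ctrl.grasp_offset)
a=snap('top','top0')[0]; b=snap('scene','scene0')[0]
print(ctrl.camera_info('top'))
cv2.imwrite('pics/both.png',cv2.resize(np.vstack([a,b])[:,:,::-1],(450,600)) if 0 else np.hstack([a,b])[:,:,::-1][:, :])
E
python3 -c "
import cv2;i=cv2.imread('pics/top0.png');cv2.imwrite('pics/top0b.png',cv2.resize(i,(800,600)))"
```

```text
0.0 [ 277.71942947 -559.30171775  221.92517453] [-3.05714016e+00 -7.17218293e-01  5.19252419e-04] 18.700000000000003
{'intrinsics': array([[462.30443104,   0.        , 257.93008026],
       [  0.        , 462.30443104, 188.93586899],
       [  0.        ,   0.        ,   1.        ]]), 'k1': 0.04238611654983753, 'R': array([[-0.10843434, -0.99410076,  0.00238399],
       [-0.97069255,  0.10536303, -0.21599675],
       [ 0.21447135, -0.02573558, -0.97639117]]), 't': array([ 89.07184365, 581.96637177, 593.99824739])}
```

View pics/top0b.png

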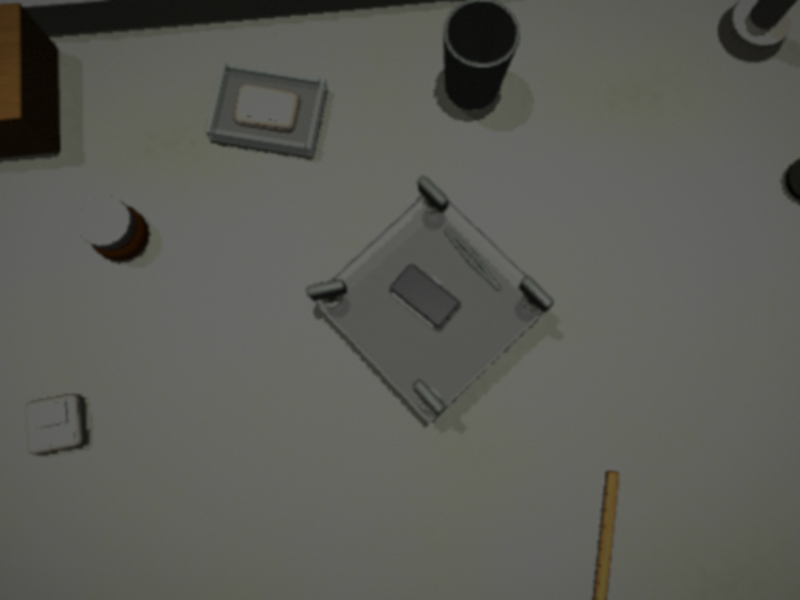

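View pics/scene0.png

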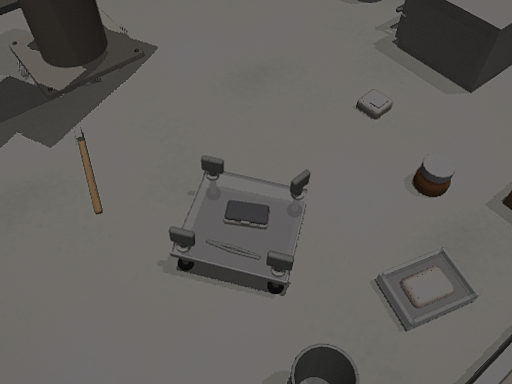

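The top view shows the knobs at zoomed pixels (432,193), (537,292), (429,397) with parallel wings. The askew one is at (327,290), i.e. (209,186) in the original, opposite the tweezers edge. The scene view agrees: the askew knob is at (300,183), and the case is mid-deck.

Run:
```python
from h import *
P,z=pts('top0')
for n,(u,v) in dict(loose=(327,290),a=(432,193),b=(537,292),c=(429,397)).items():
    u,v=int(u*.64),int(v*.64); Q=P[v-18:v+19,u-18:u+19].reshape(-1,3); 
    Q=Q[(z['d'][v-18:v+19,u-18:u+19].ravel()>0)]
    top=np.percentile(Q[:,2],97); S=Q[(Q[:,2]>top-7)&(Q[:,2]<top+8)]
    r=cv2.minAreaRect(S[:,:2].astype(np.float32)); c,s,V=cv2.PCACompute2(S[:,:2].astype(np.float32),None)
    print(n,len(S),top.round(1),S[:,2].max().round(1),np.round(c,1),np.round(r,1),np.degrees(np.arctan2(V[0,1],V[0,0])).round(1))
```

```text
Traceback (most recent call last):
ValueError: setting an array element with a sequence. The requested array has an inhomogeneous shape after 1 dimensions. The detected shape was (3,) + inhomogeneous part.
```

Run:
```python
from h import *
P,z=pts('top0')
for n,(u,v) in dict(loose=(327,290),a=(432,193),b=(537,292),c=(429,397)).items():
    u,v=int(u*.64),int(v*.64); Q=P[v-18:v+19,u-18:u+19].reshape(-1,3); 
    Q=Q[(z['d'][v-18:v+19,u-18:u+19].ravel()>0)]
    top=np.percentile(Q[:,2],97); S=Q[(Q[:,2]>top-7)&(Q[:,2]<top+8)]
    r=cv2.minAreaRect(S[:,:2].astype(np.float32)); c,V,_=cv2.PCACompute2(S[:,:2].astype(np.float32),None)
    print(n,len(S),top.round(1),S[:,2].max().round(1),np.round(c,1),np.round(r[0],1),np.round(r[1],1),r[2],np.degrees(np.arctan2(V[0,1],V[0,0])).round(1))
o=ctrl.get_obs(); from scipy.spatial.transform import Rotation as R
print(R.from_rotvec(o['orientation']).as_matrix().round(3))
```

```text
loose 183 85.7 88.8 [[598.7  94.4]] [599.5  94.6] [10.4 32.9] 5.711089134216309 96.0
a 167 85.4 88.0 [[678.1 -10.1]] [679.2  -9.9] [34.1 10.1] 37.34428787231445 37.0
b 189 90.4 93.4 [[573.6 -90.9]] [574.3 -91.2] [32.8 10.7] 36.97367858886719 37.5
c 195 85.2 87.4 [[494.   14.7]] [494.3  14.5] [33.9 10.4] 36.59652328491211 35.3
[[ 0.896  0.445 -0.001]
 [ 0.445 -0.896  0.001]
 [ 0.    -0.001 -1.   ]]
```

>>> servo_tool(rows=[[0, 0, 0, 0.965, -0.738, 0, 60], [0, 0, 0, 0.965, -0.738, 0, 60], [0, 0, 0, 0.965, -0.738, 0, 60], [0, 0, 0, 0.965, -0.738, 0, 60], [0, 0, 0, 0.965, -0.738, 0, 60]])

```text
t: 0.72
ee_pos: [386.1, -338.6, 222.5]
orientation: [-3.056, -0.724, 0.001]
ft_force: [-0.4, -0.7, 0.6]
width: 60.1
grasp_force: 0.0
```

>>> servo_tool(rows=[[0, 0, 0, 0.965, -0.738, 0, 60], [0, 0, 0, 0.965, -0.738, 0, 60], [0, 0, 0, 0.965, -0.738, 0, 60], [0, 0, 0, 0.965, -0.738, 0, 60], [0, 0, 0, 0.965, -0.738, 0, 60]])

```text
t: 1.35
ee_pos: [493.7, -121.8, 222.6]
orientation: [3.057, 0.724, 0.0]
ft_force: [-0.3, 0.1, 0.2]
width: 59.8
grasp_force: 0.0
```

>>> servo_tool(rows=[[0, 0, -0.81, 0.965, -0.738, 0.2, 60], [0, 0, -0.81, 0.965, -0.738, 0.2, 60], [0, 0, -0.81, 0.965, -0.738, 0.2, 60], [0, 0, -0.81, 0.965, -0.738, 0.2, 60], [0, 0, -0.81, 0.965, -0.738, 0.2, 60], [0, 0, -0.81, 0.965, -0.738, 0.2, 60], [0, 0, -0.81, 0.965, -0.738, 0.2, 60], [0, 0, -0.81, 0.965, -0.738, 0.2, 60], [0, 0, -0.81, 0.965, -0.738, 0.2, 60]])

```text
t: 2.48
ee_pos: [599.8, 93.1, 182.6]
orientation: [-2.105, -2.332, 0.0]
ft_force: [-0.2, 0.0, 0.1]
width: 59.6
grasp_force: 0.0
```

Run:
```python
from h import *
from scipy.spatial.transform import Rotation as R
o=ctrl.get_obs(); M=R.from_rotvec(o['orientation']).as_matrix(); print(o['t'],o['ee_pos'],M.round(3),np.degrees(np.arctan2(M[1,1],M[0,1])),o['qpos'].round(2) if hasattr(o['qpos'],'round') else o['qpos'],o['width'])
snap('wrist','w1')
P,z=pts('w1'); ok=z['d']>0; Q=P[ok]; m=(np.hypot(Q[:,0]-599,Q[:,1]-94.5)<26)&(Q[:,2]>72)&(Q[:,2]<100)
S=Q[m]; print(len(S), np.percentile(S[:,2],[5,50,95]))
T=S[S[:,2]>np.percentile(S[:,2],90)-7]
r=cv2.minAreaRect(T[:,:2].astype(np.float32)); print(r,T.mean(0))
```

```text
2.475 [599.79957487  93.10672036 182.55259994] [[-0.102  0.995 -0.   ]
 [ 0.995  0.102 -0.   ]
 [-0.    -0.    -1.   ]] 5.843361777902634 [ 0.13  0.44  1.7  -0.    1.    0.03] 59.574026694067335
395 [82.75247961 85.7672164  87.38719254]
((597.7037963867188, 95.94383239746094), (9.400394439697266, 32.95433807373047), 5.914490222930908) [597.73881373  96.29528153  85.58070074]
```

View pics/w1.png

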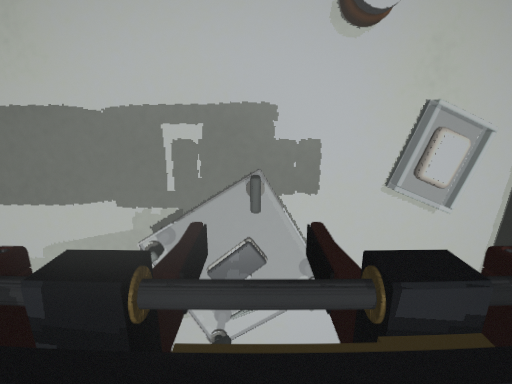

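The wrist view shows the loose wing at (256,195), lined up with the gap between the fingers. I'll go down and close on it.

>>> servo_tool(rows=[[0, 0, 0, 0.011, -0.008, 0.3, 60], [0, 0, 0, 0.011, -0.008, 0.5, 50], [0, 0, 0, 0.011, -0.008, 0.62, 50], [0, 0, 0, 0.011, -0.008, 0.62, 40], [0, 0, 0, 0.011, -0.008, 0.62, 30], [0, 0, 0, 0.011, -0.008, 0.62, 20]])

```text
t: 3.28
ee_pos: [598.9, 96.4, 60.2]
orientation: [2.101, 2.333, 0.003]
ft_force: [-0.3, 0.3, -0.3]
width: 23.4
grasp_force: 0.0
```

>>> servo_tool(rows=[[0, 0, 0, 0, 0, 0, 16], [0, 0, 0, 0, 0, 0, 12], [0, 0, 0, 0, 0, 0, 8], [0, 0, 0, 0, 0, 0, 4], [0, 0, 0, 0, 0, 0, 4]])

```text
t: 3.9
ee_pos: [597.8, 96.3, 59.0]
orientation: [-2.102, -2.335, 0.0]
ft_force: [-1.7, -0.8, 6.3]
width: 9.6
grasp_force: 30.0
```

>>> servo_tool(rows=[[0, 0, 0.07, -0.002, 0, 0, 4], [0, 0, 0.14, -0.004, 0, 0, 4], [0, 0, 0.21, -0.006, 0, 0, 4], [0, 0, 0.28, -0.008, 0, 0, 4], [0, 0, 0.35, -0.01, 0, 0, 4], [0, 0, 0.42, -0.012, 0, 0, 4], [0, 0, 0.49, -0.014, 0, 0, 4], [0, 0, 0.56, -0.016, 0, 0, 4], [0, 0, 0.63, -0.018, 0, 0, 4], [0, 0, 0.69, -0.02, 0, 0, 4]])

```text
t: 5.15
ee_pos: [599.8, 92.0, 58.8]
orientation: [2.982, 0.985, 0.005]
ft_force: [2.8, -2.8, -0.9]
width: 9.8
grasp_force: 30.0
```

>>> servo_tool(rows=[[0, 0, 0, 0, 0, 0, 4], [0, 0, 0, 0, 0, 0, 4]])

```text
t: 5.4
ee_pos: [599.6, 92.0, 58.8]
orientation: [2.98, 0.992, 0.004]
ft_force: [3.8, -3.5, -2.1]
width: 9.8
grasp_force: 30.0
```

```bash
cat > m.py <<'E'
from h import *
import sys
f=sys.argv[1]; snap('top',f); P,z=pts(f)
from scipy.spatial.transform import Rotation as R
o=ctrl.get_obs(); M=R.from_rotvec(o['orientation']).as_matrix(); print(o['t'],o['ee_pos'],'yaw y',np.degrees(np.arctan2(M[1,1],M[0,1])))
for n,c in dict(loose=(598,92),a=(679,-10),b=(574,-91),c=(494,14.7)).items():
    Q=P[z['d']>0]; Q=Q[(np.hypot(Q[:,0]-c[0],Q[:,1]-c[1])<28)&(Q[:,2]<98)]
    top=np.percentile(Q[:,2],97); S=Q[Q[:,2]>top-7]
    r=cv2.minAreaRect(S[:,:2].astype(np.float32)); _,V,_=cv2.PCACompute2(S[:,:2].astype(np.float32),None)
    print(n,len(S),top.round(1),np.round(r[0],1),np.round(r[1],1),round(r[2],1),np.degrees(np.arctan2(V[0,1],V[0,0])).round(1))
E
python3 m.py t1; python3 -c "
import cv2;i=cv2.imread('pics/t1.png')[80:300,150:400];cv2.imwrite('pics/t1c.png',cv2.resize(i,(682,600)))"
```

```text
5.45 [599.61972118  91.99314631  58.80966134] yaw y -53.153586366676876Traceback (most recent call last):
  File "m.py", line 8, in <module>
    top=np.percentile(Q[:,2],97); S=Q[Q[:,2]>top-7]
    return _quantile_unchecked(
        a, q, axis, out, overwrite_input, method, keepdims, weights)
    return _ureduce(a,
                    func=_quantile_ureduce_func,
    ...<5 lines>...
                    overwrite_input=overwrite_input,
                    method=method)
    r = func(a, **kwargs)
    result = _quantile(arr,
                       quantiles=q,
    ...<2 lines>...
                       out=out,
                       weights=wgt)
    slices_having_nans = np.isnan(arr[-1, ...])
                                  ~~~^^^^^^^^^
IndexError: index -1 is out of bounds for axis 0 with size 0
```

View pics/t1c.png

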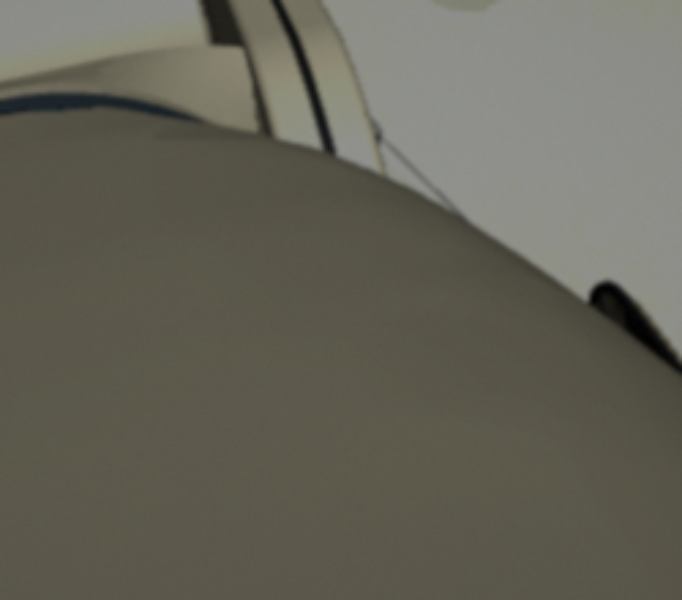

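The arm hides the riser in the top view, but the tool turned as planned. I'll release, rise, swing clear and measure.

>>> servo_tool(rows=[[0, 0, 0, 0, 0, 0, 14], [0, 0, 0, 0, 0, 0, 22], [0, 0, 0, 0, 0, 0, 40], [0, 0, 0, 0, 0, 0, 50], [0, 0, 0, 0, 0, -0.3, 50], [0, 0, 0, 0, 0, -0.6, 50], [0, 0, 0, 0, 0, -0.8, 50], [0, 0, 0, 0, 0, -0.8, 50]])

```text
t: 6.45
ee_pos: [600.3, 92.7, 222.5]
orientation: [2.98, 0.989, 0.011]
ft_force: [-1.1, 0.1, -1.4]
width: 50.2
grasp_force: 0.0
```

>>> servo_tool(rows=[[0, 0, 0, -0.5, -0.9, 0, 50], [0, 0, 0, -0.5, -0.9, 0, 50], [0, 0, 0, -0.5, -0.9, 0, 50], [0, 0, 0, -0.5, -0.9, 0, 50], [0, 0, 0, -0.5, -0.9, 0, 50]])

```text
t: 7.08
ee_pos: [409.9, 177.1, 218.2]
orientation: [2.981, 0.992, -0.001]
ft_force: [0.5, 0.2, -0.3]
width: 49.8
grasp_force: 0.0
```

>>> servo_tool(rows=[[0, 0, 0, -0.3, -0.9, 0, 50], [0, 0, 0, -0.3, -0.9, 0, 50], [0, 0, 0, -0.3, -0.9, 0, 50], [0, 0, 0, -0.3, -0.9, 0, 50], [0, 0, 0, -0.3, -0.9, 0, 50]])

```text
t: 7.7
ee_pos: [256.1, 285.8, 218.7]
orientation: [2.981, 0.99, 0.001]
ft_force: [0.2, 0.4, 0.6]
width: 50.1
grasp_force: 0.0
```

```bash
python3 m.py t2; python3 -c "
import cv2;i=cv2.imread('pics/t2.png')[80:300,150:400];cv2.imwrite('pics/t2c.png',cv2.resize(i,(682,600)))"
```

```text
7.75 [256.43735312 285.30855834 218.67728548] yaw y -53.34551689446401
loose 175 85.4 [598.4  90.1] [33.2  9.9] 38.2 36.6
a 170 85.6 [678.4 -14.3] [34.   9.9] 37.6 36.9
b 184 85.3 [573.8 -95.1] [33.  10.1] 37.4 36.2
c 198 85.0 [493.8  10.7] [33.9 10.6] 38.7 35.8
```

View pics/t2c.png

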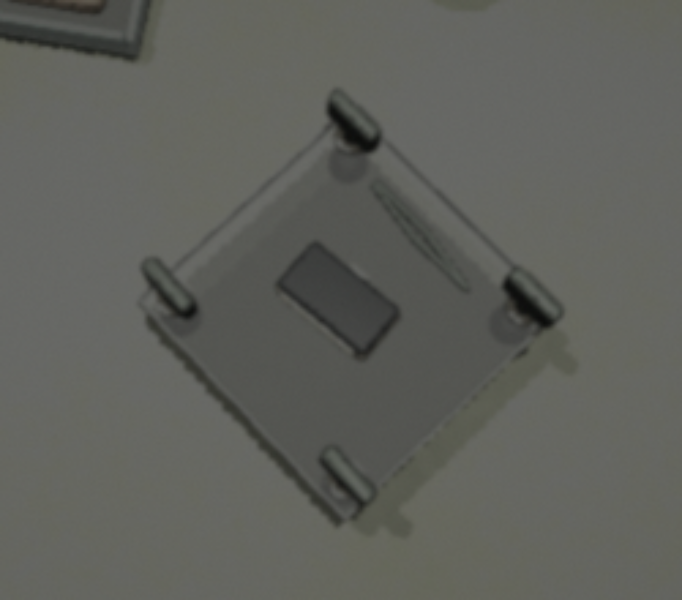

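All four wings are parallel, with the loose one at (168,288) in the crop. Their tops are level within 0.6 mm, the case lies mid-deck at (338,298), and the robot is clear.

```bash
python3 -c "
from workcell import ctrl
print(ctrl.close_job())"
```

```text
the job is handed in; nothing more can be done
None
```

I turned the loose foot clockwise until its wing lay within about 1 degree of the other three. All four knob tops measured level within 0.6 mm, the lens case was still mid-deck, and I handed the job in about 7.8 s into the 32 s limit; the call returned no verdict.

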